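# Put the glass castings away

## Task

Put today's pink glass castings away. First lift the lid of the grey case right back onto its stop and pull the drawer of the wooden chest all the way out; then put every round puck into the drawer and every bar into the case, and push the drawer fully shut, leaving the case open with its lid back on its stop. Do not knock over or shove aside the jar, the jar cap or the plaster moulds.

Things in the scene. Friction and masses are not known exactly. Their poses are not given: they have to be found in the camera images.
- chest_drawer0 (a joint): the drawer of the small wooden chest (chest 240 deep x 220 wide x 100 high, fixed to the bench on the robot's left, front turned to the robot): metres pulled out, 0 = shut flush, 0.165 = fully out against its stop
- chest_drawer0_handle (a point): middle of the drawer's steel bar handle: a round bar 11 mm thick, 110 long, level, parallel to the drawer front and 35 mm out from it, on two end posts; about 62 mm above the bench, 38 mm below the chest's top. It moves with the drawer. Axes: x points into the chest (the drawer is pulled along -x), y along the bar, z up
- drawer_floor (a point): centre of the drawer's inner floor (cork lined), moves with the drawer, 22 mm above the bench; axes as the handle. Inside 195 mm along x, 178 along y; side walls rise 56 mm above the floor, front panel 15 mm thick rises about 64 mm above it. With the drawer fully out, the part from about x = -97 to +50 mm lies clear of the chest; the handle is at x = -154 mm
- case_lid (a joint): the hinged lid of the grey case (case 180 deep x 240 wide x 55 high, fixed to the bench on the robot's right, front turned to the robot), radians: 0 = shut, 1.9 = leaning back on its stop. Stiff hinge: it stays where it is left
- case_lid_handle (a point): centre of the head of the lid's black knob (head 28 mm diameter, 16 thick; stem 12 mm), 35 mm above the lid's top face, 30 mm from the lid's front edge. Moves with the lid; axes of the lid: x towards the hinge, y along the hinge, z out of the lid's top face
- case_lid_hinge (a point): middle of the lid's hinge line, on the case's far top rim 55 mm above the bench; the lid (180 x 240 x 8 mm) reaches from here along its own -x, the knob lies at x = -150, z = +43 mm in these axes, which turn with the lid
- case_in (a point): centre of the case's inner floor (cork lined), 6 mm above the bench. Axes: x from the front to the hinge side, y along the width, z up. Inside 168 mm along x, 228 along y; walls 6 mm thick rise 49 mm above the floor
- puck1: round puck of pale pink cast glass, 44 mm diameter, 26 high, about 0.1 kg, lying flat on the bench among the other things at the start; origin at the centre of its underside, z along its axis. May be absent (then None).
- puck2: round puck of pale pink cast glass, 44 mm diameter, 26 high, about 0.1 kg, lying flat on the bench among the other things at the start; origin at the centre of its underside, z along its axis. May be absent (then None).
- puck3: round puck of pale pink cast glass, 44 mm diameter, 26 high, about 0.1 kg, lying flat on the bench among the other things at the start; origin at the centre of its underside, z along its axis. May be absent (then None).
- bar1: bar of the same pale pink cast glass, 60 (x) x 28 (y) x 24 (z) mm, about 0.1 kg, lying on the bench; origin at the centre of its underside. May be absent (then None).
- bar2: bar of the same pale pink cast glass, 60 (x) x 28 (y) x 24 (z) mm, about 0.1 kg, lying on the bench; origin at the centre of its underside. May be absent (then None).
- bar3: bar of the same pale pink cast glass, 60 (x) x 28 (y) x 24 (z) mm, about 0.1 kg, lying on the bench; origin at the centre of its underside. May be absent (then None).
- cap: bystander: black jar cap with a white inside, 62 mm diameter, 14 high, lying among the castings; origin at the centre of its underside
- pot: bystander: small closed jar with a brass cap, 48 mm diameter, 50 high, standing among the castings; origin at the centre of its underside
- mould1: bystander: white round plaster mould, 96 mm diameter, 45 high, in the row behind the castings; origin at the centre of its underside
- mould2: bystander: white round plaster mould, 96 mm diameter, 45 high, in the row behind the castings; origin at the centre of its underside
- mould3: bystander: white round plaster mould, 96 mm diameter, 45 high, in the row behind the castings; origin at the centre of its underside
Things that resemble listed ones, but are neither listed nor needed, are in the scene too. What is shaped like the bar2 but orange or purple is not meant. Leave any black look-alike of the puck3 alone.

How it is judged:
On the way:
1. the lid is back on its stop and the drawer is all the way out, both at once (value of joint chest_drawer0 above 0.145 m and value of joint case_lid above 1.78 rad), for 0.2 s.
At the end, for the whole second after the job is handed in: Every puck present is inside the drawer and every bar present inside the case, at rest on or near the floor; the drawer is shut to within 8 mm; the lid stands at more than 1.78 rad (stop at 1.9) (x of puck1 in the frame of drawer_floor between -0.1 and 0.1 m and y of puck1 in the frame of drawer_floor between -0.092 and 0.092 m and z of puck1 in the frame of drawer_floor between -0.01 and 0.05 m and linear speed of each of puck1, puck2, puck3, bar1, bar2, bar3 below 0.03 m/s and x of puck2 in the frame of drawer_floor between -0.1 and 0.1 m and y of puck2 in the frame of drawer_floor between -0.092 and 0.092 m and z of puck2 in the frame of drawer_floor between -0.01 and 0.05 m and x of puck3 in the frame of drawer_floor between -0.1 and 0.1 m and y of puck3 in the frame of drawer_floor between -0.092 and 0.092 m and z of puck3 in the frame of drawer_floor between -0.01 and 0.05 m and x of bar1 in the frame of case_in between -0.086 and 0.086 m and y of bar1 in the frame of case_in between -0.116 and 0.116 m and z of bar1 in the frame of case_in between -0.01 and 0.04 m and x of bar2 in the frame of case_in between -0.086 and 0.086 m and y of bar2 in the frame of case_in between -0.116 and 0.116 m and z of bar2 in the frame of case_in between -0.01 and 0.04 m and x of bar3 in the frame of case_in between -0.086 and 0.086 m and y of bar3 in the frame of case_in between -0.116 and 0.116 m and z of bar3 in the frame of case_in between -0.01 and 0.04 m and value of joint chest_drawer0 below 0.008 m and value of joint case_lid above 1.78 rad); the robot touches nothing.
It fails at once if the small jar is knocked over (angle between pot's own z axis and vertical above 0.7 rad).
It fails at once if a bystander (jar cap, small jar, plaster mould) is shoved far from its place (distance of any of cap, pot, mould1, mould2, mould3 from where it was at the start of the episode above 0.07 m).
Of puck1, puck2, puck3 only 2 to 3 are there at a start; the rules pass over those that are not, and their reading is None.
Of bar1, bar2, bar3 only 2 to 3 are there at a start; the rules pass over those that are not, and their reading is None.
At some moment in a run one of puck1, puck2, puck3, bar1, bar2, bar3 may be knocked a few centimetres aside while the robot is not near it.
Once in a run the grip may slacken for a moment while it holds something.
It also fails if it takes over 210 s, if anything falls off the work surface, if the arm or the gripper's body presses on something with over 40 N, if the wrist force passes 120 N, or if a joint passes its speed limit or range.

## Robot

A 6-joint arm with a two-finger parallel gripper is mounted at the origin on the work surface. World frame = base frame: x ahead of the robot, y to its left, z up, the work surface at z = 0. Lengths are in m, angles in rad, forces in N, time in s.
With the tool pointing down it reaches from about 0.35 to 0.725 m from the base axis. Payload 6 kg.
Tool frame: the origin (TCP) lies at the very end of the fingers, on their centre line; the grasp point (between the pads) lies 19 mm behind it (manip.grip_depth is the z of the grasp point in the tool frame, in m); z points along the fingers, y is the line along which they close (so a half turn about z gives the same grasp; the last joint's range is limited). The gripper opens to 85 mm and grips with 20 to 120 N. Pads are 22 mm wide; open, the fingers measure 114 mm over their backs; the gripper's body (76 mm by 85 mm) begins 54 mm behind the grasp point. The pads swing forward as they close: fully open they stand 13 mm farther back than shut.
Start: joints at [1.474, 0.04, 0.085, 0, -1.615, -0.334], TCP at [0.251, 0.545, 0.231] pointing down, gripper open.
Joint ranges: [-2.56, 2.56], [-1.29, 2.01], [-1.08, 1.49], [-3.29, 1.98], [-2.81, -0.18], [-2.99, 2.99]. Speed limits (rad/s): [2.57, 2.57, 3.01, 3.14, 3.14, 3.14].

## Interface

Orientations are given as a unit quaternion [x, y, z, w].
In Python, from cell import status, viewer, finish_job, manip gives the robot as it stands. The module is installed in compiled form; this text tells all that it offers.
- The arm moves only by the tool step_arm, never from a script. Its argument "plan" is one flat list of numbers, 5 for each row, row after row: the shift along the world's x, y, z in units of 0.3 m (1.0 is 0.3 m), then the turn about the world's z in units of 360 degrees (1.0 is 360 degrees), then the opening, from 0 (shut) to 1 (fully open). In form: [dx, dy, dz, roll, jaw, dx, dy, dz, roll, jaw, ...]. A call has 1 to 5 rows; each row is the pose to reach, as a shift and turn from the pose commanded when the call began, turning the shorter way round; what a row does not reach only later rows make up. A row lasts 1/12 s, in which the tool goes at most 41.7 mm and 7.16 degrees, less where a joint would pass 70% of its speed; a pose out of reach is approached as far as the arm can. A call with a number of a shift or a turn outside -1 to 1 is refused whole. A call with a gripper value outside its range is refused whole. The fingers move at their own pace and stop on an object; "force" is the grip in N (left out, the last holds). Time passes only in rows, so rows that repeat a pose let the fingers close. It gives the time, the measured TCP pose, the force, the opening and the grip force at its end, in the units of the state.
- status.get_obs(): the state, without advancing time (a new reading comes with each control period).
- viewer.grab_frame(name): name is "scene" or "top" or "wrist"; returns a dict with "image" (480x640x3 uint8, red, green, blue), "fx", "fy", "cx", "cy" (pixels), "extrinsics" (4x4, takes a point from world to camera coordinates). Camera axes: x right, y down, z forward; pixel columns grow to the right and rows downward; lengths in m; the calibration is good to about 2 mm. A picture is of the moment at which its call begins. There is no depth.
- finish_job(): hands the job in; it is judged then, once.
The state is a dict: "time_s": time; "qpos": joint angles; "joint_velocities": joint speeds; "tau": joint torques, N m; "position": TCP position; "tool_rot": TCP orientation; "wrist_force": force on the tool from outside, world axes, zero at the start; "ft_torque": the same for the moment, N m; "finger_gap": opening from 0.0 (shut) to 1.0 (fully open); "finger_force": force on a finger pad.
Only numpy, scipy, OpenCV 4.12 (cv2) and the standard library are available. Lean on these libraries where they do the work, as an engineer would, in place of code of your own. Each camera call takes 0.05 s, during which the arm holds its last target. There are 200 camera calls.

## Working session

There is one attempt and no reset: what is moved stays moved. The work goes in short steps, Python scripts to look and compute and a tool call to move; the robot and the scene stay as the last step left them, time stands still between calls to the robot, and variables do not carry over. Pictures are saved under pics/ and viewed, at most 14 in all, crops included, and the job is handed in when it is done.

Besides the shell and the picture viewer there is one more tool, called after "Emit:" as name(argument=value, ...), one argument or row to a line, values as JSON. step_arm: Moves the arm, as the interface text tells. Its arguments: {"type":"object","properties":{"plan":{"type":"array","items":{"type":"number","minimum":-1,"maximum":1}},"force":{"type":"number"}},"required":["plan"]}

```bash
mkdir -p pics; cat > h.py <<'E'
import numpy as np, cv2
from cell import status, viewer, manip
def grab(n,fn=None):
    f=viewer.grab_frame(n)
    if fn: cv2.imwrite('pics/'+fn,f['image'][:,:,::-1])
    return f
def ray(f,u,v):
    E=f['extrinsics'];R=E[:3,:3];t=E[:3,3]
    return -R.T@t, R.T@np.array([(u-f['cx'])/f['fx'],(v-f['cy'])/f['fy'],1])
def onz(f,u,v,z):
    o,d=ray(f,u,v);return o+d*(z-o[2])/d[2]
def proj(f,p):
    c=f['extrinsics'][:3,:3]@np.array(p)+f['extrinsics'][:3,3]
    return np.array([f['fx']*c[0]/c[2]+f['cx'],f['fy']*c[1]/c[2]+f['cy']])
E
python3 - <<'E'
from h import *
import pickle
for n in('top','scene'):
    f=grab(n,n+'0.png');pickle.dump(f,open(n+'0.pkl','wb'));o,d=ray(f,320,240);print(n,o.round(3),d.round(3),f['fx'])
s=status.get_obs();print(s['time_s'],s['position'],s['tool_rot'],s['finger_gap'],manip.grip_depth)
E
```

```text
top [0.516 0.071 1.246] [ 0.075 -0.016 -0.997] 595.156770223431
scene [ 1.035 -0.278  0.872] [-0.439  0.361 -0.823] 433.7012018689553
0.1 [0.25037214 0.54494056 0.23039386] [ 9.76888184e-01 -2.13749472e-01 -1.11258860e-04  7.92093961e-04] 0.9968944707853311 -0.0187
```

View pics/top0.png

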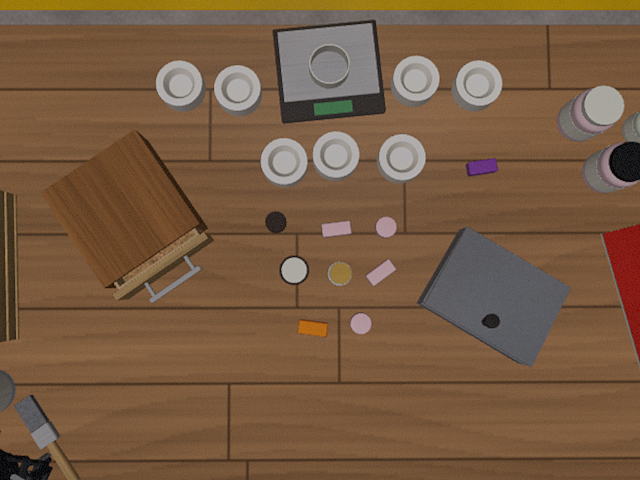

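View pics/scene0.png

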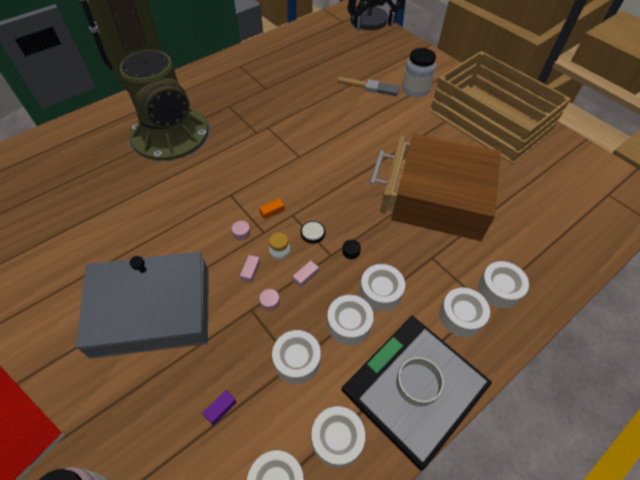

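Pink castings in the top view: pucks at (386,227) and (361,324), bars at (336,229) and (381,272). The puck at (276,222) is black, and the orange (313,328) and purple (482,167) bars are look-alikes. The chest is at left with its handle around (175,280), and the case is at right with its knob at (491,321). Next I'll measure these and check one enlarged crop.

```bash
python3 - <<'E'
from h import *
import pickle
T=pickle.load(open('top0.pkl','rb'));S=pickle.load(open('scene0.pkl','rb'))
for nm,f in(('top',T),('scene',S)):
    hsv=cv2.cvtColor(f['image'],cv2.COLOR_RGB2HSV)
    im=f['image'].astype(int)
    m=((im[:,:,0]-im[:,:,1]>18)&(im[:,:,2]-im[:,:,1]>3)&(im[:,:,0]>120)).astype(np.uint8)*255
    m=cv2.morphologyEx(m,cv2.MORPH_CLOSE,np.ones((3,3)))
    cs,_=cv2.findContours(m,cv2.RETR_EXTERNAL,cv2.CHAIN_APPROX_NONE)
    for c in cs:
        a=cv2.contourArea(c)
        if a<60: continue
        (u,v),wh,an=cv2.minAreaRect(c)
        P=onz(f,u,v,.02); box=np.array([onz(f,*b,.024)[:2] for b in cv2.boxPoints(((u,v),wh,an))])
        e=box[1]-box[0];g=box[2]-box[1]; L=e if np.hypot(*e)>np.hypot(*g) else g
        print(nm,(round(u),round(v)),int(a),P.round(4)[:2],'sz',np.hypot(*e).round(3),np.hypot(*g).round(3),'yaw',np.degrees(np.arctan2(L[1],L[0])).round(1)%180)
# crude feature points from top view
for n,(u,v),z in[('chestTL',(136,133),.1),('chestL',(45,190),.1),('chestR',(207,228),.1),('chestFL',(116,290),.1),
 ('h1',(151,298),.062),('h2',(199,268),.062),('knob',(491,321),.106),('case top',(464,229),.063),('case right',(569,291),.063),('case bot',(530,363),.063),('case left',(420,302),.063),('jar',(340,273),.05),('cap',(294,270),.014)]:
    print(n,onz(T,u,v,z).round(3))
print('knob scene',onz(S,137,263,.106).round(3))
a=cv2.resize(T['image'][200:350,255:415],None,fx=3,fy=3,interpolation=2)
b=cv2.resize(T['image'][120:310,35:225],(450,450),interpolation=2)
cv2.imwrite('pics/c1.png',cv2.resize(np.hstack([a,b]),None,fx=.85,fy=.85)[:,:,::-1])
E
```

```text
top (360, 323) 309 [ 0.437 -0.03 ] sz 0.041 0.04 yaw 89.8
top (380, 272) 344 [ 0.5406 -0.0729] sz 0.059 0.027 yaw 126.5
top (336, 229) 333 [0.6309 0.0186] sz 0.059 0.027 yaw 97.5
top (386, 227) 304 [ 0.6341 -0.0855] sz 0.041 0.041 yaw 179.3
top (615, 169) 252 [ 0.7542 -0.5666] sz 0.052 0.089 yaw 26.30000000000001
top (588, 115) 261 [ 0.8691 -0.514 ] sz 0.053 0.09 yaw 33.30000000000001
scene (80, 473) 71 [ 0.705  -0.5381] sz 0.009 0.041 yaw 18.4
scene (269, 298) 236 [ 0.6317 -0.0882] sz 0.04 0.039 yaw 51.5
scene (305, 272) 226 [0.6286 0.0141] sz 0.061 0.027 yaw 97.6
scene (249, 267) 218 [ 0.5382 -0.0776] sz 0.06 0.027 yaw 126.9
scene (240, 228) 164 [ 0.4312 -0.034 ] sz 0.039 0.039 yaw 146.6
chestTL [0.812 0.411 0.1  ]
chestL [0.7   0.584 0.1  ]
chestR [0.625 0.271 0.1  ]
chestFL [0.507 0.443 0.1  ]
h1 [0.49  0.386 0.062]
h2 [0.549 0.292 0.062]
knob [ 0.445 -0.273  0.106]
case top [ 0.625 -0.236  0.063]
case right [ 0.501 -0.442  0.063]
case bot [ 0.36  -0.361  0.063]
case left [ 0.481 -0.146  0.063]
jar [0.539 0.012 0.05 ]
cap [0.546 0.105 0.014]
knob scene [ 0.437 -0.274  0.106]
```

View pics/c1.png

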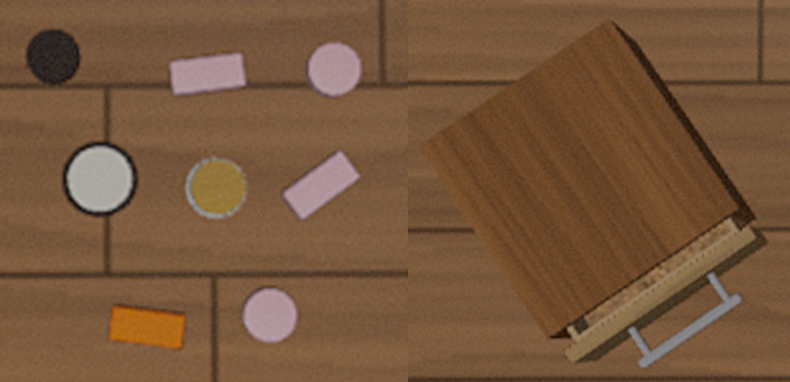

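```bash
python3 - <<'E'
from h import *
import pickle
T=pickle.load(open('top0.pkl','rb'));S=pickle.load(open('scene0.pkl','rb'))
def big(f,m,lo):
    cs,_=cv2.findContours(m.astype(np.uint8)*255,cv2.RETR_EXTERNAL,cv2.CHAIN_APPROX_NONE)
    return [c for c in sorted(cs,key=cv2.contourArea)[::-1] if cv2.contourArea(c)>lo]
im=T['image'].astype(int); sat=im.max(2)-im.min(2)
m=np.zeros(sat.shape,bool); m[215:375,410:580]=(sat<30)[215:375,410:580]
c=big(T,m,3000)[0]; ap=cv2.approxPolyDP(c,5,True)[:,0]
for p in ap: print('case',p,onz(T,*p,.063).round(4)[:2])
r,(w,h),an=cv2.minAreaRect(c);print('rect',w,h,an)
k=np.zeros(sat.shape,bool);k[300:340,470:515]=(im.max(2)<45)[300:340,470:515]
for c in big(T,k,30)[:1]:
    (u,v),_=cv2.minEnclosingCircle(c);print('knob',u,v,cv2.contourArea(c),onz(T,u,v,.1).round(4))
m=np.zeros(sat.shape,bool); m[250:305,140:215]=((sat<22)&(im.max(2)>95))[250:305,140:215]
for c in big(T,m,20)[:2]:
    ra=cv2.minAreaRect(c); b=np.array([onz(T,*q,.062)[:2] for q in cv2.boxPoints(ra)]);print('handle',ra,onz(T,*ra[0],.062).round(4),b.round(3).tolist())
E
```

```text
case [458 230] [ 0.6235 -0.224 ]
case [417 303] [ 0.4786 -0.1397]
case [531 366] [ 0.3545 -0.3624]
case [570 287] [ 0.5092 -0.4446]
case [472 229] [ 0.6254 -0.2521]
rect 132.12457275390625 92.33612060546875 30.499834060668945
knob 490.5 321.0 160.0 [ 0.445  -0.2735  0.1   ]
handle ((170.34259033203125, 277.70794677734375), (20.453275680541992, 59.89888000488281), 55.561012268066406) [0.5302 0.3488 0.062 ] [[0.514, 0.409], [0.58, 0.312], [0.547, 0.289], [0.48, 0.385]]
```

Emit:
step_arm(
  plan=[0.12,-0.09,0,-0.018,0.3,0.24,-0.18,0,-0.036,0.3,0.36,-0.27,0,-0.054,0.3,0.46,-0.35,0,-0.072,0.3,0.46,-0.35,0,-0.088,0.3],
  force=50,
)

```text
time_s: 0.52
position: [0.3921, 0.4366, 0.2312]
tool_rot: [0.879, -0.477, 0.001, 0.0]
wrist_force: [-0.6, 1.2, -0.0]
finger_gap: 0.308
finger_force: 0.0
```

Emit:
step_arm(
  plan=[0.12,-0.09,0,0,0.3,0.24,-0.18,0,0,0.3,0.36,-0.27,0,0,0.3,0.437,-0.333,-0.12,0,0.3,0.437,-0.333,-0.23,0,0.3],
)

```text
time_s: 0.93
position: [0.5241, 0.3383, 0.166]
tool_rot: [0.881, -0.474, 0.002, -0.003]
wrist_force: [0.6, 1.6, 0.5]
finger_gap: 0.298
finger_force: 0.0
```

Emit:
step_arm(
  plan=[0,0,-0.1,0,0.3,0,0,-0.1,0,0.3],
)

```text
time_s: 1.1
position: [0.5169, 0.3372, 0.1235]
tool_rot: [0.881, -0.473, -0.003, 0.006]
wrist_force: [-0.4, 0.2, -1.5]
finger_gap: 0.303
finger_force: 0.0
```

```bash
python3 - <<'E'
from h import *
w=grab('wrist')['image']; s=grab('scene')['image'];t=grab('top')['image']
a=cv2.resize(s[90:250,330:510],(400,356));b=cv2.resize(w,(400,300))
cv2.imwrite('pics/a1.png',np.vstack([np.hstack([a[:300],b])])[:,:,::-1])
print(status.get_obs()['position'])
E
```

```text
[0.52014404 0.34078724 0.13476933]
```

View pics/a1.png

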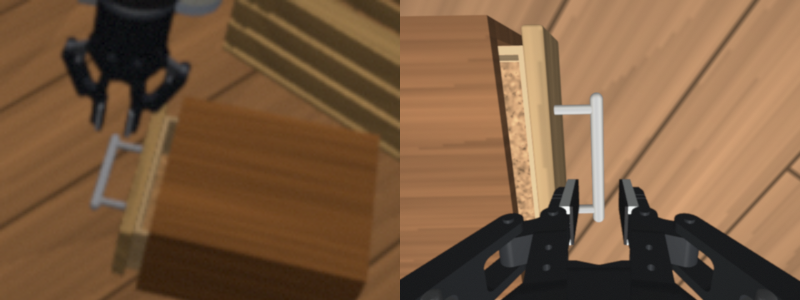

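```bash
python3 - <<'E'
from h import *
f=grab('wrist');a=onz(f,315,155,.062);b=onz(f,317,346,.062);print(a,b,(a+b)/2,np.hypot(*(a-b)[:2]),np.degrees(np.arctan2(*(a-b)[[1,0]])),status.get_obs()['position'])
E
```

```text
[0.55245246 0.29558313 0.062     ] [0.48649903 0.39290848 0.062     ] [0.51947575 0.34424581 0.062     ] 0.11756733493591937 -55.876100847197606 [0.52039434 0.34137974 0.13587498]
```

Emit:
step_arm(
  plan=[0,0,-0.12,0,0.3,0,0,-0.22,0,0.3,0,0.005,-0.3,0,0.3,0,0.005,-0.3,0,0,0,0.005,-0.3,0,0],
)

```text
time_s: 1.72
position: [0.5212, 0.3439, 0.0469]
tool_rot: [0.882, -0.471, 0.002, -0.003]
wrist_force: [1.0, 0.1, 3.0]
finger_gap: 0.112
finger_force: 48.7
```

Emit:
step_arm(
  plan=[0,0,0,0,0,0,0,0,0,0,0,0,0,0,0,0,0,0,0,0],
)

```text
time_s: 2.05
position: [0.5212, 0.3439, 0.0468]
tool_rot: [0.882, -0.472, 0.001, -0.003]
wrist_force: [1.0, 0.9, 7.0]
finger_gap: 0.106
finger_force: 49.0
```

Emit:
step_arm(
  plan=[-0.055,-0.037,0,0,0,-0.11,-0.074,0,0,0,-0.17,-0.115,0,0,0,-0.23,-0.155,0,0,0,-0.29,-0.196,0,0,0],
)

```text
time_s: 2.47
position: [0.4341, 0.2841, 0.0467]
tool_rot: [0.882, -0.472, 0.002, -0.003]
wrist_force: [1.8, 0.7, 9.3]
finger_gap: 0.106
finger_force: 49.9
```

Emit:
step_arm(
  plan=[-0.028,-0.019,0,0,0,-0.055,-0.037,0,0,0,-0.083,-0.056,0,0,0],
)

```text
time_s: 2.72
position: [0.4094, 0.2671, 0.0467]
tool_rot: [0.882, -0.472, 0.002, -0.003]
wrist_force: [3.1, -2.4, 8.5]
finger_gap: 0.106
finger_force: 49.8
```

Emit:
step_arm(
  plan=[-0.02,-0.0135,0,0,0,-0.04,-0.027,0,0,0,-0.04,-0.027,0,0,0],
)

```text
time_s: 2.97
position: [0.3969, 0.2586, 0.0467]
tool_rot: [0.882, -0.472, 0.002, -0.002]
wrist_force: [1.4, -2.7, 7.9]
finger_gap: 0.107
finger_force: 49.9
```

Emit:
step_arm(
  plan=[-0.014,-0.0095,0,0,0,-0.028,-0.019,0,0,0,-0.028,-0.019,0,0,0],
)

```text
time_s: 3.22
position: [0.3922, 0.2555, 0.0469]
tool_rot: [0.882, -0.472, 0.004, -0.007]
wrist_force: [24.2, 5.4, -7.5]
finger_gap: 0.109
finger_force: 49.5
```

Emit:
step_arm(
  plan=[0.008,0.005,0,0,0,0.01,0.006,0,0,0.3,0.01,0.006,0,0,0.3,0.01,0.006,0,0,0.3],
)

```text
time_s: 3.55
position: [0.3905, 0.2549, 0.0438]
tool_rot: [0.882, -0.472, 0.0, -0.001]
wrist_force: [-0.3, 0.9, 4.7]
finger_gap: 0.297
finger_force: 2.2
```

Emit:
step_arm(
  plan=[0,0,0.12,0,0.3,0,0,0.24,0,0.4,0,0,0.36,0,0.5,0,0,0.48,0.02,0.6,0,0,0.5,0.035,0.65],
)

```text
time_s: 3.97
position: [0.3917, 0.2553, 0.1997]
tool_rot: [0.929, -0.37, 0.002, -0.004]
wrist_force: [-0.2, 0.1, 1.1]
finger_gap: 0.649
finger_force: 0.0
```

Emit:
step_arm(
  plan=[0,-0.13,0,0.018,0.65,0,-0.26,0,0.037,0.65,0,-0.39,0,0.037,0.65,0,-0.52,0,0.037,0.65,0,-0.65,0,0.037,0.65],
)

```text
time_s: 4.38
position: [0.3894, 0.0579, 0.1925]
tool_rot: [0.965, -0.262, -0.0, -0.0]
wrist_force: [0.9, 0.2, 0.0]
finger_gap: 0.648
finger_force: 0.0
```

Emit:
step_arm(
  plan=[0.02,-0.13,0,0,0.65,0.05,-0.26,0,0,0.65,0.08,-0.39,0,0,0.65,0.11,-0.52,0,0,0.65,0.14,-0.65,0,0,0.65],
)

```text
time_s: 4.8
position: [0.432, -0.1375, 0.1926]
tool_rot: [0.965, -0.262, 0.0, -0.0]
wrist_force: [0.6, 0.4, 0.6]
finger_gap: 0.653
finger_force: 0.0
```

Emit:
step_arm(
  plan=[0.01,-0.13,0,0,0.65,0.02,-0.26,0,0,0.65,0.035,-0.39,0,0,0.65,0.035,-0.447,0,0,0.65,0.035,-0.447,0,0,0.65],
)

```text
time_s: 5.22
position: [0.4418, -0.2725, 0.1913]
tool_rot: [0.964, -0.265, -0.002, 0.0]
wrist_force: [-0.9, -0.5, 0.0]
finger_gap: 0.651
finger_force: 0.0
```

```bash
python3 - <<'E'
from h import *
f=grab('wrist','w2.png');im=f['image'].astype(int);print(status.get_obs()['position'],proj(f,[.443,-.2735,.098]))
E
```

```text
[ 0.44206865 -0.27098817  0.19148573] [318.3124963  239.25364647]
```

View pics/w2.png

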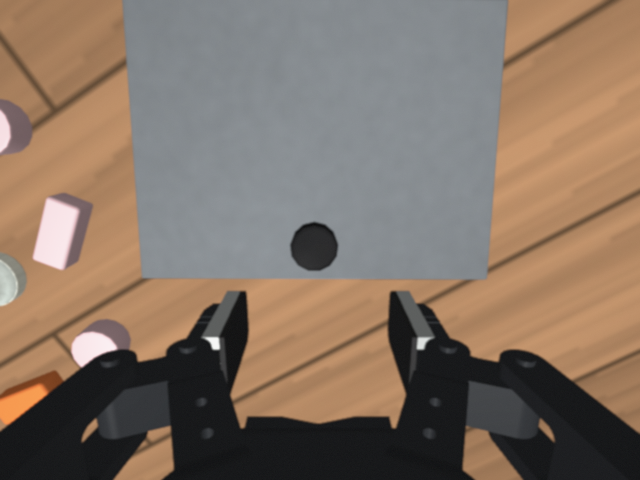

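```bash
python3 - <<'E'
from h import *
f=grab('wrist')
k=onz(f,314,246,.106);a=onz(f,143,278,.063)[:2];b=onz(f,487,278,.063)[:2];d=(a-b)/np.hypot(*(a-b));x=np.array([d[1],-d[0]])
print(k,a,b,np.hypot(*(a-b)),'x',x,np.degrees(np.arctan2(x[1],x[0])),'hinge',k[:2]+.15*x,(a+b)/2+.18*x)
E
```

```text
[ 0.44291472 -0.26863722  0.106     ] [ 0.47517838 -0.13810933] [ 0.34351143 -0.36000719] 0.25802102071947103 x [ 0.85999917 -0.51029544] -30.683510592788892 hinge [ 0.5719146  -0.34518153] [ 0.56414475 -0.34091144]
```

Emit:
step_arm(
  plan=[0,0,-0.12,0,0.65,0,0,-0.24,0,0.65,0,0,-0.33,0,0.65,0,0,-0.38,0,0.65,0,0,-0.38,0,0.3],
  force=60,
)

```text
time_s: 5.73
position: [0.4408, -0.2676, 0.0745]
tool_rot: [0.965, -0.262, -0.003, -0.001]
wrist_force: [-0.1, 0.2, -0.8]
finger_gap: 0.524
finger_force: 0.0
```

Emit:
step_arm(
  plan=[0,0,0,0,0,0,0,0,0,0,0,0,0,0,0,0,0,0,0,0],
)

```text
time_s: 6.07
position: [0.4424, -0.2703, 0.0802]
tool_rot: [0.965, -0.262, 0.0, 0.001]
wrist_force: [-3.5, -3.9, -2.1]
finger_gap: 0.305
finger_force: 59.0
```

Emit:
step_arm(
  plan=[0.009,-0.005,0.05,0,0,0.033,-0.02,0.097,0,0,0.056,-0.033,0.141,0,0,0.082,-0.049,0.183,0,0,0.082,-0.049,0.183,0,0],
)

```text
time_s: 6.48
position: [0.4698, -0.2866, 0.1352]
tool_rot: [0.965, -0.263, 0.003, 0.001]
wrist_force: [6.8, -12.1, -12.3]
finger_gap: 0.307
finger_force: 61.9
```

Emit:
step_arm(
  plan=[0.03,-0.018,0.04,0,0,0.063,-0.037,0.074,0,0,0.099,-0.058,0.105,0,0,0.137,-0.081,0.132,0,0,0.178,-0.105,0.154,0,0],
)

```text
time_s: 6.9
position: [0.5191, -0.3162, 0.1759]
tool_rot: [0.965, -0.263, -0.004, -0.0]
wrist_force: [-1.6, -9.1, -23.7]
finger_gap: 0.3
finger_force: 60.3
```

Emit:
step_arm(
  plan=[0.042,-0.0245,0.018,0,0,0.085,-0.05,0.031,0,0,0.129,-0.0765,0.038,0,0,0.173,-0.103,0.04,0,0,0.218,-0.13,0.037,0,0],
)

```text
time_s: 7.32
position: [0.5831, -0.3545, 0.1859]
tool_rot: [0.965, -0.263, -0.007, -0.001]
wrist_force: [-9.4, -2.8, -17.9]
finger_gap: 0.302
finger_force: 59.9
```

Emit:
step_arm(
  plan=[0.023,-0.013,-0.005,0,0,0.044,-0.026,-0.011,0,0,0.066,-0.039,-0.019,0,0,0.087,-0.051,-0.027,0,0,0.087,-0.051,-0.027,0,0],
)

```text
time_s: 7.73
position: [0.6097, -0.3705, 0.179]
tool_rot: [0.965, -0.263, -0.005, -0.0]
wrist_force: [-7.8, -3.9, -12.9]
finger_gap: 0.298
finger_force: 60.7
```

Emit:
step_arm(
  plan=[0,0,0,0,0.55,0,0,0,0,0.6,0,0,0.1,0,0.6,0,0,0.22,0,0.6,0,0,0.34,0,0.6],
)

```text
time_s: 8.15
position: [0.6123, -0.3698, 0.2883]
tool_rot: [0.965, -0.262, 0.001, 0.0]
wrist_force: [1.2, 0.1, 1.7]
finger_gap: 0.601
finger_force: 0.0
```

Emit:
step_arm(
  plan=[-0.09,0.056,0.02,0,0.3,-0.18,0.112,0.02,0,0,-0.272,0.17,0.02,0,0,-0.272,0.17,-0.12,0,0,-0.272,0.17,-0.2,0,0],
)

```text
time_s: 8.57
position: [0.531, -0.3182, 0.2281]
tool_rot: [0.965, -0.262, 0.004, -0.0]
wrist_force: [2.5, -0.3, -2.5]
finger_gap: -0.0
finger_force: 0.0
```

```bash
python3 - <<'E'
from h import *
f=grab('scene','s3.png');print(status.get_obs()['position'],status.get_obs()['finger_gap'])
E
```

```text
[ 0.52969196 -0.31707887  0.22057336] 0.0005882335228722352
```

View pics/s3.png

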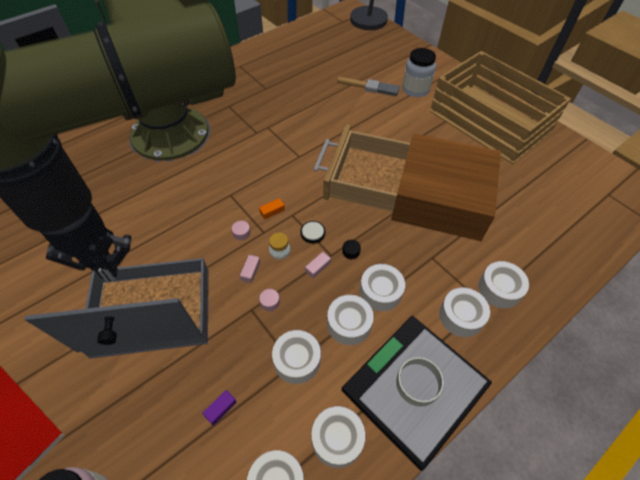

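Drawer is out and the lid is about vertical. Bar1 has been nudged to (318,264), so I'll re-measure it later. Now I'll push the lid back onto its stop.

Emit:
step_arm(
  plan=[0,0,-0.13,0,0,0.06,-0.036,-0.13,0,0,0.12,-0.071,-0.13,0,0,0.17,-0.1,-0.13,0,0,0.2,-0.118,-0.13,0,0],
)

```text
time_s: 9.03
position: [0.5919, -0.3551, 0.1875]
tool_rot: [0.965, -0.262, 0.0, 0.0]
wrist_force: [-1.9, 1.1, -0.4]
finger_gap: -0.003
finger_force: 1.0
```

Emit:
step_arm(
  plan=[0.02,-0.012,0,0,0,0.04,-0.024,0,0,0,0.055,-0.033,0,0,0,0.055,-0.033,0,0,0],
)

```text
time_s: 9.37
position: [0.6014, -0.3609, 0.1873]
tool_rot: [0.965, -0.262, -0.008, -0.001]
wrist_force: [-28.9, 21.1, 9.4]
finger_gap: 0.001
finger_force: 18.7
```

Emit:
step_arm(
  plan=[-0.1,0.06,0,0,0,-0.2,0.12,0.08,0,0.4,-0.3,0.16,0.15,0,0.6,-0.4,0.22,0.2,0,0.6,-0.5,0.28,0.2,0,0.6],
)

```text
time_s: 9.78
position: [0.4571, -0.281, 0.2518]
tool_rot: [0.965, -0.263, 0.005, 0.001]
wrist_force: [0.0, 0.4, 1.7]
finger_gap: 0.568
finger_force: 0.0
```

```bash
cat >> h.py <<'E'
def pink(f,z=.024,lo=80,show=True):
    im=f['image'].astype(int)
    m=((im[:,:,0]-im[:,:,1]>18)&(im[:,:,2]-im[:,:,1]>3)&(im[:,:,0]>120)).astype(np.uint8)*255
    m=cv2.morphologyEx(m,cv2.MORPH_CLOSE,np.ones((3,3)))
    for c in cv2.findContours(m,cv2.RETR_EXTERNAL,cv2.CHAIN_APPROX_NONE)[0]:
        if cv2.contourArea(c)<lo: continue
        r=cv2.minAreaRect(c);u,v=r[0]
        box=np.array([onz(f,*b,z)[:2] for b in cv2.boxPoints(r)]);e=box[1]-box[0];g=box[2]-box[1];L=e if np.hypot(*e)>np.hypot(*g) else g
        print((round(u),round(v)),int(cv2.contourArea(c)),onz(f,u,v,z).round(4)[:2],'sz',np.hypot(*e).round(3),np.hypot(*g).round(3),'yaw',np.degrees(np.arctan2(L[1],L[0])).round(1)%180)
E
python3 - <<'E'
from h import *
t=grab('top');s=grab('scene');print('top');pink(t);print('scene');pink(s)
cv2.imwrite('pics/b4.png',np.hstack([cv2.resize(t['image'],(400,300)),cv2.resize(s['image'][220:380,20:233],(400,300))])[:,:,::-1])
# predicted lid edge corners for 1.9 vs 1.75
h=np.array([.571,-.345]);x=np.array([.86,-.51]);y=np.array([.51,.86])
for th in(1.75,1.9):
  for sy in(-.12,.12):
    q=h+x*(-.18*np.cos(th))+y*sy;print(th,proj(s,[*q,.055+.18*np.sin(th)]).round(1))
print(status.get_obs()['position'])
E
```

```text
top
(360, 323) 307 [ 0.4372 -0.0296] sz 0.041 0.04 yaw 89.8
(380, 272) 349 [ 0.5406 -0.0724] sz 0.059 0.027 yaw 126.5
(318, 229) 337 [0.6294 0.0554] sz 0.058 0.028 yaw 97.0
(386, 227) 302 [ 0.6337 -0.084 ] sz 0.039 0.041 yaw 179.3
(616, 167) 277 [ 0.7571 -0.5658] sz 0.059 0.09 yaw 21.900000000000006
(588, 116) 277 [ 0.8671 -0.5118] sz 0.052 0.091 yaw 34.5
scene
(269, 298) 238 [ 0.6336 -0.0891] sz 0.04 0.039 yaw 51.5
(249, 267) 221 [ 0.5406 -0.0785] sz 0.06 0.027 yaw 126.9
(318, 263) 219 [0.629  0.0498] sz 0.061 0.027 yaw 97.5
(240, 228) 165 [ 0.4341 -0.0351] sz 0.039 0.039 yaw 146.6
1.75 [ 24.8 328.1]
1.75 [180.7 309. ]
1.9 [ 23.1 345.6]
1.9 [181.1 325.8]
[ 0.45501587 -0.27956935  0.25067121]
```

View pics/b4.png

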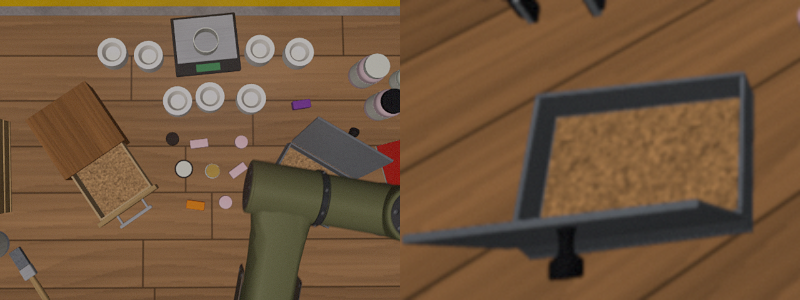

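Emit:
step_arm(
  plan=[0.05,0.12,0,-0.016,0.7,0.1,0.24,0,-0.032,0.7,0.15,0.36,0,-0.048,0.7,0.2,0.48,-0.03,-0.064,0.7,0.25,0.59,-0.06,-0.064,0.7],
  force=40,
)

```text
time_s: 10.3
position: [0.5336, -0.1016, 0.2301]
tool_rot: [0.892, -0.452, 0.002, -0.001]
wrist_force: [-0.2, -1.0, -0.0]
finger_gap: 0.704
finger_force: 0.0
```

Emit:
step_arm(
  plan=[0.035,0.09,-0.12,0,0.7,0.035,0.09,-0.25,0,0.7,0.035,0.09,-0.36,0,0.7,0.035,0.09,-0.36,0,0.7,0.035,0.09,-0.36,0,0.7],
)

```text
time_s: 10.72
position: [0.5426, -0.0768, 0.1201]
tool_rot: [0.893, -0.45, -0.0, 0.001]
wrist_force: [0.6, -0.2, 1.9]
finger_gap: 0.696
finger_force: 0.0
```

```bash
python3 - <<'E'
from h import *
f=grab('wrist','w5.png');s=status.get_obs();print(s['position'],s['tool_rot']);pink(f,.024,300)
E
```

```text
[ 0.54388627 -0.07710516  0.12262502] [ 8.93104255e-01 -4.49846738e-01  1.63885752e-03 -1.30051997e-04]
(389, 376) 602 [ 0.4415 -0.0257] sz 0.023 0.042 yaw 146.6
(107, 311) 2969 [0.6276 0.0477] sz 0.061 0.027 yaw 96.9
(320, 241) 1396 [ 0.5413 -0.0775] sz 0.025 0.058 yaw 127.4
(206, 140) 3879 [ 0.6333 -0.0875] sz 0.041 0.041 yaw 140.8
```

View pics/w5.png

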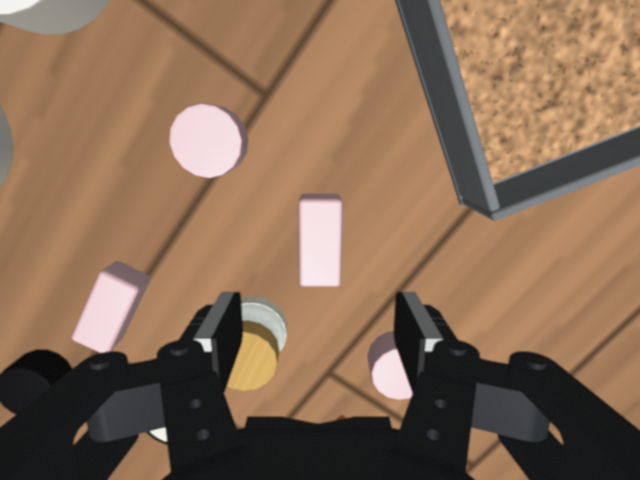

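Emit:
step_arm(
  plan=[-0.006,0,-0.12,0,0.7,-0.006,0,-0.24,0,0.7,-0.006,0,-0.34,0,0.7,-0.006,0,-0.39,0,0.7,-0.006,0,-0.39,0,0.4],
)

```text
time_s: 11.18
position: [0.5408, -0.0771, 0.0024]
tool_rot: [0.893, -0.45, -0.0, 0.0]
wrist_force: [-0.6, 0.2, -1.1]
finger_gap: 0.577
finger_force: 0.0
```

Emit:
step_arm(
  plan=[0,0,0,0,0.2,0,0,0,0,0,0,0,0,0,0,0,0,0,0,0],
)

```text
time_s: 11.52
position: [0.5436, -0.0768, 0.0068]
tool_rot: [0.893, -0.45, 0.003, -0.001]
wrist_force: [-0.6, 0.2, 7.5]
finger_gap: 0.316
finger_force: 41.2
```

Emit:
step_arm(
  plan=[0,0,0.1,0,0,0,0,0.22,0,0,0,0,0.34,0,0,0,0,0.46,0,0,0,0,0.5,0,0],
)

```text
time_s: 11.93
position: [0.5434, -0.0771, 0.1611]
tool_rot: [0.893, -0.45, 0.005, -0.002]
wrist_force: [0.6, -0.4, -0.8]
finger_gap: 0.316
finger_force: 40.3
```

Emit:
step_arm(
  plan=[-0.02,-0.13,0,0.015,0,-0.04,-0.26,0,0.03,0,-0.06,-0.39,0,0.045,0,-0.08,-0.51,0,0.063,0,-0.081,-0.596,0,0.063,0],
)

```text
time_s: 12.35
position: [0.5158, -0.2581, 0.1541]
tool_rot: [0.965, -0.263, 0.001, 0.0]
wrist_force: [0.1, 1.0, -0.9]
finger_gap: 0.319
finger_force: 40.2
```

Emit:
step_arm(
  plan=[0,0,-0.12,0,0,0,0,-0.24,0,0,0,0,-0.36,0,0,0,0,-0.42,0,0,0,0,-0.48,0,0],
)

```text
time_s: 12.77
position: [0.5164, -0.256, 0.0097]
tool_rot: [0.964, -0.265, -0.0, 0.001]
wrist_force: [-18.2, 15.8, 62.4]
finger_gap: 0.317
finger_force: 59.3
```

Emit:
step_arm(
  plan=[0,0,0.015,0,0,0,0,0.018,0,0.5,0,0,0.018,0,0.55,0,0,0.018,0,0.6,0,0,0.018,0,0.6],
)

```text
time_s: 13.18
position: [0.5168, -0.2555, 0.0145]
tool_rot: [0.964, -0.266, 0.0, -0.0]
wrist_force: [0.2, 0.4, -0.1]
finger_gap: 0.597
finger_force: 0.0
```

Emit:
step_arm(
  plan=[0,0,0.12,0,0.6,0,0,0.24,0,0.6,0,0,0.36,0,0.6,0,0,0.48,0,0.6,0,0,0.5,0,0.6],
)

```text
time_s: 13.6
position: [0.5189, -0.2569, 0.1724]
tool_rot: [0.964, -0.266, 0.006, 0.001]
wrist_force: [0.3, -0.8, 1.9]
finger_gap: 0.597
finger_force: 0.0
```

```bash
python3 - <<'E'
from h import *
t=grab('wrist');s=grab('scene');print('wrist');pink(t,.03,300);print('scene');pink(s);print(status.get_obs()['position'])
E
```

```text
wrist
(52, 208) 2215 [ 0.6323 -0.0924] sz 0.041 0.04 yaw 59.2
scene
(80, 472) 82 [ 0.7049 -0.5373] sz 0.011 0.045 yaw 21.4
(269, 298) 238 [ 0.6336 -0.0891] sz 0.04 0.039 yaw 51.5
(173, 301) 271 [ 0.5106 -0.2554] sz 0.026 0.058 yaw 151.7
(318, 263) 222 [0.6293 0.0498] sz 0.061 0.027 yaw 97.5
(240, 228) 165 [ 0.4354 -0.0356] sz 0.041 0.04 yaw 75.2
[ 0.51781677 -0.25585785  0.16740078]
```

Emit:
step_arm(
  plan=[0.05,0.125,0,-0.018,0.7,0.1,0.25,0,-0.036,0.7,0.14,0.375,0,-0.054,0.7,0.18,0.5,0,-0.072,0.7,0.23,0.62,0,-0.09,0.7],
)

```text
time_s: 14.12
position: [0.5852, -0.0675, 0.1628]
tool_rot: [0.85, -0.526, -0.001, 0.0]
wrist_force: [0.5, -1.5, -0.3]
finger_gap: 0.699
finger_force: 0.0
```

Emit:
step_arm(
  plan=[0.045,0.125,0,-0.018,0.7,0.09,0.25,0,-0.036,0.7,0.138,0.395,-0.05,-0.054,0.7,0.138,0.395,-0.16,-0.054,0.7,0.138,0.395,-0.16,-0.054,0.7],
)

```text
time_s: 14.53
position: [0.6235, 0.0516, 0.1068]
tool_rot: [0.752, -0.659, -0.004, 0.004]
wrist_force: [-2.5, -1.2, -2.5]
finger_gap: 0.699
finger_force: 0.0
```

```bash
python3 - <<'E'
from h import *
f=grab('wrist');s=status.get_obs();print(s['position'],s['tool_rot']);pink(f,.024,300)
E
```

```text
[0.62419105 0.04969802 0.11020176] [ 0.75170019 -0.65948529 -0.00304019  0.00409068]
(308, 244) 3690 [0.6288 0.0503] sz 0.025 0.058 yaw 97.9
(632, 152) 571 [ 0.4517 -0.0277] sz 0.009 0.033 yaw 110.7
(332, 20) 1950 [ 0.6311 -0.0717] sz 0.039 0.019 yaw 7.699999999999989
```

Emit:
step_arm(
  plan=[0.013,0.002,-0.1,0,0.7,0.013,0.002,-0.2,0,0.7,0.013,0.002,-0.3,0,0.7,0.013,0.002,-0.345,0,0.7,0.013,0.002,-0.345,0,0.4],
)

```text
time_s: 15.0
position: [0.6288, 0.048, 0.0096]
tool_rot: [0.751, -0.661, -0.002, 0.003]
wrist_force: [0.1, 0.1, -0.2]
finger_gap: 0.576
finger_force: 0.0
```

Emit:
step_arm(
  plan=[0,0,0,0,0.2,0,0,0,0,0,0,0,0,0,0,0,0,0,0,0],
)

```text
time_s: 15.33
position: [0.6324, 0.0497, 0.0155]
tool_rot: [0.751, -0.66, 0.001, -0.002]
wrist_force: [-0.5, -1.0, 5.1]
finger_gap: 0.312
finger_force: 41.9
```

Emit:
step_arm(
  plan=[0,0,0.1,0,0,0,0,0.22,0,0,0,0,0.34,0,0,0,0,0.46,0,0,0,0,0.5,0,0],
)

```text
time_s: 15.75
position: [0.6331, 0.0496, 0.1709]
tool_rot: [0.751, -0.66, 0.003, -0.004]
wrist_force: [0.0, -0.5, 0.1]
finger_gap: 0.31
finger_force: 41.3
```

Emit:
step_arm(
  plan=[-0.05,-0.12,0,0.018,0,-0.1,-0.24,0,0.036,0,-0.15,-0.36,0,0.054,0,-0.2,-0.48,0,0.072,0,-0.25,-0.6,0,0.09,0],
)

```text
time_s: 16.17
position: [0.5551, -0.1316, 0.1635]
tool_rot: [0.907, -0.422, 0.001, -0.0]
wrist_force: [0.5, -0.3, -0.8]
finger_gap: 0.314
finger_force: 41.3
```

Emit:
step_arm(
  plan=[-0.05,-0.12,0,0.018,0,-0.1,-0.24,0,0.036,0,-0.15,-0.36,0,0.054,0,-0.2,-0.48,0,0.054,0,-0.25,-0.6,0,0.054,0],
)

```text
time_s: 16.58
position: [0.48, -0.3119, 0.1636]
tool_rot: [0.964, -0.265, 0.001, -0.0]
wrist_force: [1.5, 0.3, -0.6]
finger_gap: 0.308
finger_force: 41.3
```

Emit:
step_arm(
  plan=[-0.045,-0.1,0,0,0,-0.045,-0.1,-0.12,0,0,-0.045,-0.1,-0.24,0,0,-0.045,-0.1,-0.24,0,0],
)

```text
time_s: 16.92
position: [0.4635, -0.3386, 0.0829]
tool_rot: [0.964, -0.267, -0.005, -0.002]
wrist_force: [-1.2, 1.4, -3.7]
finger_gap: 0.311
finger_force: 41.3
```

Emit:
step_arm(
  plan=[0.01,-0.005,-0.1,0,0,0.01,-0.005,-0.17,0,0,0.01,-0.005,-0.2,0,0,0.01,-0.005,-0.2,0,0],
)

```text
time_s: 17.25
position: [0.4697, -0.3413, 0.0297]
tool_rot: [0.964, -0.265, -0.001, -0.0]
wrist_force: [-0.1, 0.3, -0.5]
finger_gap: 0.314
finger_force: 41.3
```

Emit:
step_arm(
  plan=[0,0,-0.02,0,0,0,0,-0.02,0,0.5,0,0,-0.02,0,0.55,0,0,-0.02,0,0.6,0,0,-0.02,0,0.6],
)

```text
time_s: 17.67
position: [0.4709, -0.3421, 0.0258]
tool_rot: [0.964, -0.266, 0.001, 0.0]
wrist_force: [-0.1, 0.9, 0.0]
finger_gap: 0.601
finger_force: 0.0
```

Emit:
step_arm(
  plan=[0,0,0.12,0,0.6,0,0,0.24,0,0.7,0,0,0.36,0,0.7,0,0,0.45,0,0.8,0,0,0.45,0,0.8],
)

```text
time_s: 18.08
position: [0.4727, -0.3438, 0.1683]
tool_rot: [0.964, -0.265, 0.006, 0.002]
wrist_force: [-0.2, 0.3, 1.4]
finger_gap: 0.797
finger_force: 0.0
```

```bash
python3 - <<'E'
from h import *
s=grab('scene');pink(s);print(status.get_obs()['position']);t=grab('top');print('top');pink(t)
E
```

```text
(126, 309) 274 [ 0.4643 -0.3423] sz 0.062 0.028 yaw 151.4
(269, 298) 237 [ 0.6336 -0.0891] sz 0.04 0.039 yaw 51.5
(173, 301) 266 [ 0.5106 -0.2554] sz 0.026 0.058 yaw 151.7
(240, 228) 163 [ 0.4341 -0.0351] sz 0.039 0.039 yaw 147.8
[ 0.47198023 -0.34285159  0.16458683]
top
(360, 323) 309 [ 0.4372 -0.0296] sz 0.041 0.04 yaw 89.8
(385, 227) 299 [ 0.634  -0.0839] sz 0.041 0.041 yaw 108.3
(616, 168) 288 [ 0.7552 -0.5652] sz 0.057 0.091 yaw 25.099999999999994
(588, 115) 275 [ 0.8694 -0.5121] sz 0.056 0.091 yaw 30.19999999999999
```

Emit:
step_arm(
  plan=[0.06,0.12,0,0,1,0.13,0.24,0,0,1,0.2,0.35,0,0,1,0.27,0.46,0,0,1,0.34,0.57,0,0,1],
)

```text
time_s: 18.6
position: [0.5724, -0.1691, 0.1583]
tool_rot: [0.964, -0.266, -0.001, 0.0]
wrist_force: [1.3, -0.4, -0.4]
finger_gap: 1.0
finger_force: 0.0
```

Emit:
step_arm(
  plan=[0.07,0.11,0,0,1,0.14,0.22,0,0,1,0.197,0.282,-0.09,0,1,0.197,0.282,-0.18,0,1,0.197,0.282,-0.18,0,1],
)

```text
time_s: 19.02
position: [0.6282, -0.0843, 0.0969]
tool_rot: [0.964, -0.265, -0.006, 0.001]
wrist_force: [-0.9, 0.3, -2.5]
finger_gap: 0.997
finger_force: 0.0
```

```bash
python3 - <<'E'
from h import *
f=grab('wrist');s=status.get_obs();print(s['position'],s['tool_rot']);pink(f,.026,300)
E
```

```text
[ 0.6289374  -0.08577298  0.10054176] [ 0.96417581 -0.26522319 -0.00442122  0.0014584 ]
(316, 240) 3771 [ 0.6349 -0.0875] sz 0.04 0.041 yaw 161.5
```

Emit:
step_arm(
  plan=[0.01,-0.005,-0.1,0,1,0.01,-0.005,-0.2,0,1,0.01,-0.005,-0.3,0,1,0.01,-0.005,-0.31,0,1,0.01,-0.005,-0.31,0,0.6],
)

```text
time_s: 19.48
position: [0.6334, -0.0889, 0.0123]
tool_rot: [0.964, -0.266, -0.001, 0.001]
wrist_force: [0.9, -0.8, 0.6]
finger_gap: 0.885
finger_force: 0.0
```

Emit:
step_arm(
  plan=[0,0,0,0,0.4,0,0,0,0,0.3,0,0,0,0,0.3,0,0,0,0,0.3,0,0,0,0,0.3],
)

```text
time_s: 19.9
position: [0.6363, -0.088, 0.0163]
tool_rot: [0.964, -0.265, 0.003, -0.0]
wrist_force: [-1.2, 0.4, 5.8]
finger_gap: 0.49
finger_force: 40.2
```

Emit:
step_arm(
  plan=[0,0,0.1,0,0.3,0,0,0.22,0,0.3,0,0,0.34,0,0.3,0,0,0.46,0,0.3,0,0,0.58,0,0.3],
)

```text
time_s: 20.32
position: [0.6342, -0.0878, 0.1896]
tool_rot: [0.964, -0.266, 0.001, -0.0]
wrist_force: [0.9, 0.5, -0.6]
finger_gap: 0.49
finger_force: 40.9
```

Emit:
step_arm(
  plan=[-0.045,0.125,0,-0.015,0.3,-0.09,0.25,0,-0.03,0.3,-0.135,0.375,0,-0.045,0.3,-0.18,0.5,0,-0.06,0.3,-0.225,0.625,0,-0.071,0.3],
)

```text
time_s: 20.73
position: [0.5661, 0.1012, 0.1878]
tool_rot: [0.88, -0.475, 0.0, -0.001]
wrist_force: [-0.1, 0.4, 0.0]
finger_gap: 0.489
finger_force: 41.0
```

Emit:
step_arm(
  plan=[-0.045,0.125,0,0,0.3,-0.09,0.25,0,0,0.3,-0.135,0.375,0,0,0.3,-0.18,0.5,0,0,0.3,-0.225,0.625,0,0,0.3],
)

```text
time_s: 21.15
position: [0.4984, 0.289, 0.188]
tool_rot: [0.882, -0.472, 0.0, -0.001]
wrist_force: [1.6, 0.6, -1.6]
finger_gap: 0.488
finger_force: 41.0
```

Emit:
step_arm(
  plan=[-0.045,0.12,0,0,0.3,-0.088,0.238,0,0,0.3,-0.088,0.238,-0.1,0,0.3,-0.088,0.238,-0.2,0,0.3,-0.088,0.238,-0.2,0,0.3],
)

```text
time_s: 21.57
position: [0.47, 0.3576, 0.1203]
tool_rot: [0.882, -0.472, -0.002, 0.004]
wrist_force: [-0.6, -1.0, -3.4]
finger_gap: 0.49
finger_force: 41.0
```

```bash
python3 - <<'E'
from h import *
w=grab('wrist')['image'];t=grab('top');print(status.get_obs()['position'])
cv2.imwrite('pics/d6.png',np.hstack([cv2.resize(w,(400,300)),cv2.resize(t['image'][150:330,40:280],(400,300))])[:,:,::-1])
E
```

```text
[0.47301918 0.35808999 0.12702931]
```

View pics/d6.png

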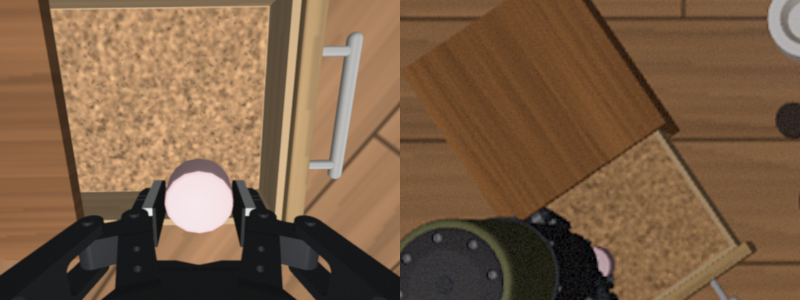

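Emit:
step_arm(
  plan=[0.005,-0.014,-0.1,0,0.3,0.005,-0.014,-0.2,0,0.3,0.005,-0.014,-0.27,0,0.3,0.005,-0.014,-0.28,0,0.3,0.005,-0.014,-0.28,0,0.3],
)

```text
time_s: 22.08
position: [0.4754, 0.3542, 0.044]
tool_rot: [0.881, -0.473, 0.0, -0.0]
wrist_force: [1.3, 0.5, -0.6]
finger_gap: 0.486
finger_force: 41.1
```

Emit:
step_arm(
  plan=[0,0,0,0,0.55,0,0,0,0,0.62,0,0,0,0,0.62,0,0,0,0,0.62],
)

```text
time_s: 22.42
position: [0.4752, 0.3551, 0.0445]
tool_rot: [0.881, -0.472, 0.0, -0.001]
wrist_force: [-0.2, -0.4, -0.3]
finger_gap: 0.619
finger_force: 0.0
```

Emit:
step_arm(
  plan=[0,0,0.12,0,0.62,0,0,0.24,0,0.62,0,0,0.36,0,0.62,0,0,0.48,0,0.8,0,0,0.5,0,1],
)

```text
time_s: 22.83
position: [0.4768, 0.3556, 0.2018]
tool_rot: [0.881, -0.472, 0.002, -0.006]
wrist_force: [0.5, 0.8, 1.4]
finger_gap: 0.884
finger_force: 0.0
```

Emit:
step_arm(
  plan=[-0.014,-0.13,0,0,1,-0.028,-0.26,0,0,1,-0.042,-0.39,0,0,1,-0.056,-0.52,0,0,1,-0.07,-0.65,0,0,1],
)

```text
time_s: 23.25
position: [0.4531, 0.1579, 0.1933]
tool_rot: [0.882, -0.472, 0.0, -0.001]
wrist_force: [1.2, 0.1, 0.4]
finger_gap: 0.999
finger_force: 0.0
```

Emit:
step_arm(
  plan=[-0.014,-0.13,0,0,1,-0.028,-0.26,0,0,1,-0.042,-0.39,0,0,1,-0.056,-0.52,0,0,1,-0.063,-0.64,-0.06,0,1],
)

```text
time_s: 23.67
position: [0.4357, -0.0345, 0.179]
tool_rot: [0.882, -0.472, 0.003, -0.002]
wrist_force: [3.0, -0.2, 0.9]
finger_gap: 1.0
finger_force: 0.0
```

Emit:
step_arm(
  plan=[0,0,-0.12,0,1,0,0,-0.24,0,1,0,0,-0.24,0,1],
)

```text
time_s: 23.92
position: [0.4308, -0.0335, 0.0958]
tool_rot: [0.881, -0.473, -0.004, 0.003]
wrist_force: [-0.6, -1.0, -1.0]
finger_gap: 0.999
finger_force: 0.0
```

```bash
python3 - <<'E'
from h import *
f=grab('wrist');s=status.get_obs();print(s['position'],s['tool_rot']);pink(f,.026,300);print('scene');pink(grab('scene'),.04)
E
```

```text
[ 0.43264965 -0.0334056   0.10011511] [ 0.88124759 -0.47264583 -0.00214266  0.00200302]
(310, 241) 1720 [ 0.4384 -0.0376] sz 0.033 0.04 yaw 27.80000000000001
scene
(80, 472) 82 [ 0.7112 -0.5325] sz 0.011 0.044 yaw 21.4
(126, 309) 279 [ 0.4761 -0.3415] sz 0.063 0.028 yaw 151.0
(173, 301) 269 [ 0.5204 -0.2559] sz 0.026 0.057 yaw 151.7
(240, 228) 163 [ 0.4467 -0.0405] sz 0.038 0.035 yaw 51.6
(371, 159) 119 [0.471  0.3586] sz 0.038 0.038 yaw 51.7
```

Emit:
step_arm(
  plan=[0.01,-0.004,-0.1,0,1,0.01,-0.004,-0.2,0,1,0.01,-0.004,-0.29,0,1,0.01,-0.004,-0.305,0,1,0.01,-0.004,-0.305,0,0.6],
)

```text
time_s: 24.43
position: [0.4383, -0.0335, 0.0124]
tool_rot: [0.882, -0.472, 0.0, 0.0]
wrist_force: [-0.3, -0.1, 0.9]
finger_gap: 0.881
finger_force: 0.0
```

Emit:
step_arm(
  plan=[0,0,0,0,0.4,0,0,0,0,0.3,0,0,0,0,0.3,0,0,0,0,0.3,0,0,0,0,0.3],
)

```text
time_s: 24.85
position: [0.4396, -0.0334, 0.0142]
tool_rot: [0.882, -0.472, 0.002, -0.001]
wrist_force: [-1.7, 1.2, 4.8]
finger_gap: 0.493
finger_force: 39.9
```

Emit:
step_arm(
  plan=[0,0,0.1,0,0.3,0,0,0.22,0,0.3,0,0,0.34,0,0.3,0,0,0.46,0,0.3,0,0,0.58,0,0.3],
)

```text
time_s: 25.27
position: [0.4376, -0.0339, 0.1884]
tool_rot: [0.881, -0.472, 0.001, -0.001]
wrist_force: [1.0, 0.9, -1.1]
finger_gap: 0.493
finger_force: 41.2
```

Emit:
step_arm(
  plan=[0.03,0.125,0,0,0.3,0.06,0.25,0,0,0.3,0.09,0.375,0,0,0.3,0.12,0.5,0,0,0.3,0.15,0.62,0,0,0.3],
)

```text
time_s: 25.68
position: [0.483, 0.1544, 0.1867]
tool_rot: [0.882, -0.472, 0.0, -0.001]
wrist_force: [0.5, -0.7, -0.3]
finger_gap: 0.494
finger_force: 41.3
```

Emit:
step_arm(
  plan=[0.03,0.125,0,0,0.3,0.06,0.25,0,0,0.3,0.09,0.375,0,0,0.3,0.117,0.467,0,0,0.3,0.117,0.467,-0.1,0,0.3],
)

```text
time_s: 26.1
position: [0.5209, 0.2982, 0.1614]
tool_rot: [0.882, -0.471, 0.003, -0.005]
wrist_force: [0.8, -1.6, -1.3]
finger_gap: 0.493
finger_force: 41.4
```

Emit:
step_arm(
  plan=[0,0,-0.1,0,0.3,0,0,-0.1,0,0.3,0,0,-0.1,0,0.3],
)

```text
time_s: 26.35
position: [0.5173, 0.2917, 0.1247]
tool_rot: [0.881, -0.472, -0.0, 0.002]
wrist_force: [-0.5, -0.5, 0.2]
finger_gap: 0.492
finger_force: 41.3
```

Emit:
step_arm(
  plan=[0,0,-0.1,0,0.3,0,0,-0.2,0,0.3,0,0,-0.27,0,0.3,0,0,-0.28,0,0.3,0,0,-0.28,0,0.3],
)

```text
time_s: 26.77
position: [0.5184, 0.2922, 0.0428]
tool_rot: [0.881, -0.472, 0.001, -0.0]
wrist_force: [1.1, 0.2, -0.3]
finger_gap: 0.491
finger_force: 41.4
```

Emit:
step_arm(
  plan=[0,0,0,0,0.55,0,0,0,0,0.62,0,0,0,0,0.62,0,0,0,0,0.62],
)

```text
time_s: 27.1
position: [0.5186, 0.2929, 0.0431]
tool_rot: [0.881, -0.472, 0.001, -0.001]
wrist_force: [0.0, -0.2, 0.3]
finger_gap: 0.618
finger_force: 0.0
```

Emit:
step_arm(
  plan=[0,0,0.12,0,0.62,0,0,0.24,0,0.62,0,0,0.36,0,0.62,0,0,0.45,0,0.5,0,0,0.45,0,0.3],
)

```text
time_s: 27.52
position: [0.5204, 0.2935, 0.185]
tool_rot: [0.881, -0.472, 0.003, -0.005]
wrist_force: [-0.5, 0.4, 1.3]
finger_gap: 0.371
finger_force: 0.0
```

Emit:
step_arm(
  plan=[-0.12,-0.034,0,0,0.3,-0.24,-0.068,0,0,0.3,-0.36,-0.1,0,0,0.3,-0.43,-0.123,0,0,0.3,-0.43,-0.123,-0.12,0,0.3],
  force=50,
)

```text
time_s: 27.93
position: [0.3895, 0.2572, 0.1485]
tool_rot: [0.882, -0.471, 0.002, -0.007]
wrist_force: [1.3, 1.7, 1.0]
finger_gap: 0.299
finger_force: 0.0
```

Emit:
step_arm(
  plan=[0,0,-0.02,0,0.3,0,0,-0.02,0,0.3],
)

```text
time_s: 28.1
position: [0.3878, 0.2545, 0.1324]
tool_rot: [0.882, -0.472, -0.0, 0.002]
wrist_force: [0.3, 0.3, 0.1]
finger_gap: 0.304
finger_force: 0.0
```

```bash
python3 - <<'E'
from h import *
f=grab('wrist','w7.png');w=f['image'];t=grab('top');print(status.get_obs()['position'])
cv2.imwrite('pics/d7.png',np.hstack([cv2.resize(w,(400,300)),cv2.resize(t['image'][150:330,40:280],(400,300))])[:,:,::-1])
E
```

```text
[0.38944143 0.25543762 0.13519526]
```

View pics/d7.png

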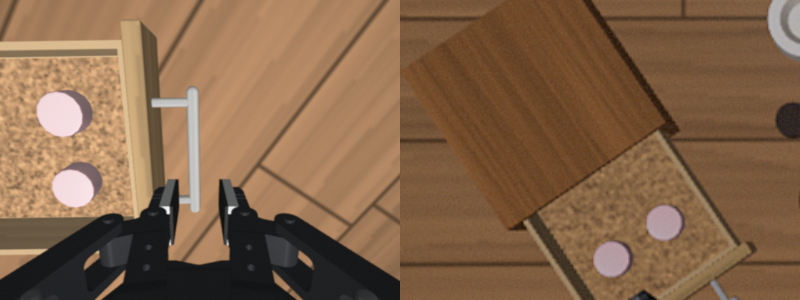

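Both pucks lie in the drawer, at (660,222) and (611,258) in the right panel. The handle at (193,150) sits between the fingers. I'll grip it and push the drawer shut.

Emit:
step_arm(
  plan=[0.004,0.002,-0.12,0,0.3,0.004,0.002,-0.22,0,0.3,0.004,0.002,-0.3,0,0.3,0.004,0.002,-0.3,0,0,0.004,0.002,-0.3,0,0],
)

```text
time_s: 28.62
position: [0.3914, 0.2566, 0.0453]
tool_rot: [0.881, -0.472, 0.001, -0.0]
wrist_force: [4.6, 1.3, -3.8]
finger_gap: 0.106
finger_force: 48.6
```

Emit:
step_arm(
  plan=[0,0,0,0,0,0,0,0,0,0,0,0,0,0,0],
)

```text
time_s: 28.87
position: [0.3914, 0.2566, 0.0453]
tool_rot: [0.881, -0.472, 0.001, -0.001]
wrist_force: [7.0, 0.7, -2.9]
finger_gap: 0.108
finger_force: 48.7
```

Emit:
step_arm(
  plan=[0.04,0.027,0,0,0,0.09,0.061,0,0,0,0.14,0.094,0,0,0,0.19,0.128,0,0,0,0.24,0.162,0,0,0],
)

```text
time_s: 29.28
position: [0.463, 0.3057, 0.0453]
tool_rot: [0.881, -0.472, -0.0, -0.0]
wrist_force: [-4.4, 1.1, 4.0]
finger_gap: 0.104
finger_force: 49.6
```

Emit:
step_arm(
  plan=[0.04,0.027,0,0,0,0.09,0.061,0,0,0,0.13,0.088,0,0,0,0.17,0.115,0,0,0],
)

```text
time_s: 29.62
position: [0.5139, 0.3406, 0.0453]
tool_rot: [0.882, -0.472, -0.0, -0.001]
wrist_force: [-3.1, 3.0, 3.6]
finger_gap: 0.108
finger_force: 49.6
```

Moved 0.148 m so far, so about 17 mm is left.

Emit:
step_arm(
  plan=[0.015,0.01,0,0,0,0.03,0.02,0,0,0,0.04,0.027,0,0,0,0.045,0.03,0,0,0,0.045,0.03,0,0,0],
)

```text
time_s: 30.03
position: [0.5268, 0.3495, 0.0453]
tool_rot: [0.882, -0.472, -0.0, -0.001]
wrist_force: [-1.8, 5.1, 2.7]
finger_gap: 0.11
finger_force: 49.7
```

Emit:
step_arm(
  plan=[0.006,0.004,0,0,0,0.012,0.008,0,0,0,0.012,0.008,0,0,0],
)

```text
time_s: 30.28
position: [0.528, 0.3503, 0.0453]
tool_rot: [0.882, -0.472, -0.001, 0.002]
wrist_force: [-14.3, -1.0, 10.7]
finger_gap: 0.109
finger_force: 50.6
```

Emit:
step_arm(
  plan=[0,0,0,0,0.3,0,0,0,0,0.3,0,0,0,0,0.3,0,0,0,0,0.3],
)

```text
time_s: 30.62
position: [0.5282, 0.3491, 0.0446]
tool_rot: [0.881, -0.472, -0.001, 0.002]
wrist_force: [-14.1, -4.4, 9.3]
finger_gap: 0.299
finger_force: 7.3
```

Emit:
step_arm(
  plan=[0,0,0.1,0,0.3,0,0,0.2,0,0.3,0,0,0.33,0,0.3,0,0,0.46,0,0.3,0,0,0.55,0,0.3],
)

```text
time_s: 31.03
position: [0.5309, 0.3499, 0.2136]
tool_rot: [0.881, -0.473, 0.001, -0.001]
wrist_force: [0.4, 0.5, 1.5]
finger_gap: 0.298
finger_force: 0.0
```

Emit:
step_arm(
  plan=[-0.1,-0.09,0,0,0.3,-0.2,-0.18,0,0,0.3,-0.3,-0.27,0,0,0.3,-0.35,-0.34,0,0,0.3,-0.35,-0.34,0,0,0.3],
)

```text
time_s: 31.45
position: [0.4236, 0.2457, 0.2108]
tool_rot: [0.881, -0.473, 0.0, -0.001]
wrist_force: [0.4, 1.0, 0.7]
finger_gap: 0.3
finger_force: 0.0
```

```bash
python3 - <<'E'
from h import *
s=grab('scene');t=grab('top');print(status.get_obs()['position'],status.get_obs()['wrist_force']);pink(s)
cv2.imwrite('pics/e8.png',np.hstack([cv2.resize(t['image'][100:340],(400,150)),np.zeros((150,0,3),np.uint8)])[:,:,::-1])
cv2.imwrite('pics/e8.png',np.hstack([cv2.resize(s['image'],(400,300)),cv2.resize(t['image'][120:330,30:310],(400,300))])[:,:,::-1])
E
```

```text
[0.42502528 0.24783977 0.21000741] [ 0.94775544  0.32654803 -1.14020812]
(126, 309) 275 [ 0.4643 -0.3423] sz 0.062 0.028 yaw 151.0
(173, 301) 263 [ 0.5106 -0.2554] sz 0.026 0.058 yaw 151.7
```

View pics/e8.png

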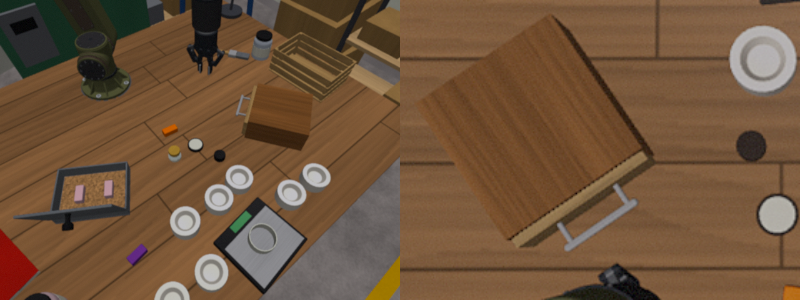

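The pictures show the drawer flush in the chest, with no gap visible. Both bars lie in the open case with the lid back, the jar, cap and moulds are in place, and the arm is clear.

```bash
python3 -c "
from cell import finish_job
print(finish_job())"
```

```text
the job is handed in; nothing more can be done
None
```

I handed the job in at about 31 s on the robot's clock: both pucks are in the shut drawer, both bars are in the case with its lid back on its stop, and the jar, cap and moulds look undisturbed; no verdict came back.

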